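Set out the cask samples in reverse order

ROBOT

A 6-joint arm with a two-finger parallel gripper is mounted at the origin on a cart in front of the work surface, level with it; the furniture and walls round the work are solid. World frame = base frame: x ahead of the robot, y to its left, z up, the work surface at z = 0. Lengths are in m, angles in rad, forces in N, time in s.
With the tool pointing down it reaches from about 0.275 to 0.75 m from the base axis. Payload 10.2 kg.
Tool frame: the origin (TCP) lies at the very end of the fingers, on their centre line; the grasp point (between the pads) lies 19 mm behind it (env.grasp_offset is the distance from the TCP to the grasp point, in m); z points along the fingers, y is the line along which they close (so a half turn about z gives the same grasp; the last joint's range is limited). The gripper opens to 88 mm and grips with 3 to 60 N. Pads are 18 mm wide; open, the fingers measure 123 mm over their backs; the gripper's body (75 mm by 187 mm) begins 45 mm behind the grasp point.
Start: joints at [-1.385, 0.313, 1.498, -0, 1.331, -0.223], TCP at [0.209, -0.482, 0.239] pointing down, gripper open.
Joint ranges: [-2.94, 2.94], [-0.97, 2.17], [0.19, 2.56], [-1.23, 4.37], [0.02, 3.11], [-2.88, 2.88]. Speed limits (rad/s): [2.39, 2.39, 3.01, 3.14, 3.14, 3.14].

INTERFACE

Orientations are given as a rotation vector (axis times angle).
In Python, from rig import monitor, grab_frame, ticket, env gives the robot as it stands.
- The arm moves only by the tool play_rows, never from a script. Its argument "moves" is a list of rows, each an object with "offset": the shift along the world's x, y, z in mm, a list of three; "dr": the turn, a rotation vector about the world's x, y, z in rad, a list of three. A call has 1 to 20 rows; each row shifts and turns the commanded pose from where the row before left it; what a row does not reach is not made up. A row lasts 1/10 s, in which the tool goes at most 50 mm and 8.59 degrees, less where a joint would pass 70% of its speed; a pose out of reach is approached as far as the arm can. A call with a gripper value outside its range is refused whole. "grip" is the gripper command: -1 is fully open, 1 is shut, values between are in proportion, set as the call begins (left out, the last holds). The fingers move at their own pace and stop on an object; "force" is the grip in N (left out, the last holds). Time passes only in rows, so rows that do not move let the fingers close. It gives the time, the measured TCP pose, the force, the opening and the grip force at its end, in the units of the state.
- monitor.get_state(): the state, without advancing time (a new reading comes with each control period).
- grab_frame(name): name is "scene" or "top" or "wrist"; returns a dict with "frame" (420x560x3 uint8, red, green, blue), "fx", "fy", "cx", "cy" (pixels), "k1" (the pictures are not rectified: a ray, as slopes to the right and down, at radius r is drawn at 1 + k1 r^2 times it, then the intrinsics apply), "T" (4x4, takes a point from camera to world coordinates). Camera axes: x right, y up, looking along -z (the intrinsics and any distortion apply to the point x, -y, -z); pixel columns grow to the right and rows downward; lengths in m; the calibration is good to about 2 mm. A picture is of the moment at which its call begins. There is no depth.
- ticket.sign_off(): hands the job in; it is judged then, once.
The state is a dict: "t": time; "qpos": joint angles; "joint_vel": joint speeds; "joint_efforts": joint torques, N m; "tcp_pos": TCP position; "ee_rot": TCP orientation; "contact_force": force on the tool from outside, world axes, zero at the start; "torque": the same for the moment, N m; "gripper_width": finger opening in m; "finger_force": force on a finger pad.
Only numpy, scipy, OpenCV 4.12 (cv2) and the standard library are available. Lean on these libraries where they do the work, as an engineer would, in place of code of your own. Each camera call takes 0.05 s, during which the arm holds its last target. There are 200 camera calls.

TASK

Move the four corked sample bottles from the dark carrying board into the wells of the pale tasting rack, one bottle to a well and in reverse order: the bottle at the left end of the board goes to the well at the right end of the rack, and so on, until the one at the right end stands in the left-most well. Leave every bottle standing upright on the floor of its well, and do not tip any bottle over on the way.

Things in the scene. Friction and masses are not known exactly. Their poses are not given: they have to be found in the camera images.
- slim_center (a point): Loose green-glass sample bottle: slim and round, the tallest: 34 mm in diameter, straight-sided up to 70 mm above its foot, then neck and cork stopper (about 24 mm wide at most); 104 mm tall in all; 150 g or so. This point is on its axis, half-way up (52 mm above its foot); z up.
- stout_center (a point): Loose green-glass sample bottle: stout and round, the shortest: 44 mm in diameter, straight-sided up to 48 mm above its foot, then neck and cork (30 mm wide at most); 76 mm tall in all; 150 g or so. This point is on its axis, half-way up (38 mm above its foot); z up.
- square_center (a point): Loose green-glass sample bottle: square section 34 x 34 mm, flat-sided up to 64 mm above its foot, then neck and cork (24 mm wide at most); 94 mm tall in all; its x and y axes are square to its sides; 150 g or so. This point is on its axis, half-way up (47 mm above its foot); z up.
- flat_center (a point): Loose green-glass sample bottle: flat flask, oblong section, 24 mm along its x axis and 44 mm along its y axis, flat-sided up to 58 mm above its foot, then neck and cork (22 mm wide at most); 86 mm tall in all; 150 g or so. This point is on its axis, half-way up (43 mm above its foot); z up.
- coaster_slim: Fixed cork coaster, 66 mm across and 6 mm thick, on the carrying board; the slim bottle stands on it at the start (so the coaster keeps the record of that bottle's place in the row). All four coasters look alike. Origin: centre of its underside, 20 mm above the worktop; bottles stand on its top, 26 mm above the worktop.
- coaster_stout: Fixed cork coaster, 66 mm across and 6 mm thick, on the carrying board; the stout bottle stands on it at the start (so the coaster keeps the record of that bottle's place in the row). All four coasters look alike. Origin: centre of its underside, 20 mm above the worktop; bottles stand on its top, 26 mm above the worktop.
- coaster_square: Fixed cork coaster, 66 mm across and 6 mm thick, on the carrying board; the square bottle stands on it at the start (so the coaster keeps the record of that bottle's place in the row). All four coasters look alike. Origin: centre of its underside, 20 mm above the worktop; bottles stand on its top, 26 mm above the worktop.
- coaster_flat: Fixed cork coaster, 66 mm across and 6 mm thick, on the carrying board; the flat bottle stands on it at the start (so the coaster keeps the record of that bottle's place in the row). All four coasters look alike. Origin: centre of its underside, 20 mm above the worktop; bottles stand on its top, 26 mm above the worktop.
- carry_board: Fixed dark flat board, 84 (x) by 290 (y) by 20 mm, with a brass bow handle at each end (316 mm over the handles); it stands to the left or to the right of the tasting rack. Origin: on the worktop under the middle of the row; y axis along the row to the robot's left. The coasters stand at x = 0, y = +108, +36, -36 and -108 mm.
- tasting_rack: Fixed pale wooden rack, 84 (x) by 290 (y) by 20 mm, with four round wells 66 mm across, 6 mm deep (floor 14 mm above the worktop), at x = 0, y = +108, +36, -36 and -108 mm. Origin: on the worktop under the middle of the row of wells; y axis along the row to the robot's left. Only low things, up to 42 mm tall, stand between the board and the rack.
Things that resemble listed ones, but are neither listed nor needed, are in the scene too. Leave any pink look-alike of the part that bears stout_center alone.

How it is judged:
At the end, for the whole second after the job is handed in: Each bottle stands released and at rest in the well that mirrors its coaster's place in the row (left end to right end, and so on): within 20 mm of the well's centre along and across the rack, foot within 4 mm of the well floor, upright within 0.1 rad (x of slim_center in the frame of tasting_rack between -0.02 and 0.02 m and z of slim_center in the frame of tasting_rack between 0.062 and 0.07 m and angle between each of slim_center, stout_center, square_center, flat_center's own z axis and vertical below 0.1 rad and ((y of coaster_slim in the frame of carry_board between 0.088 and 0.128 m and y of slim_center in the frame of tasting_rack between -0.128 and -0.088 m) or (y of coaster_slim in the frame of carry_board between 0.016 and 0.056 m and y of slim_center in the frame of tasting_rack between -0.056 and -0.016 m) or (y of coaster_slim in the frame of carry_board between -0.056 and -0.016 m and y of slim_center in the frame of tasting_rack between 0.016 and 0.056 m) or (y of coaster_slim in the frame of carry_board between -0.128 and -0.088 m and y of slim_center in the frame of tasting_rack between 0.088 and 0.128 m)) and linear speed of each of slim, stout, square, flat below 0.02 m/s and x of stout_center in the frame of tasting_rack between -0.02 and 0.02 m and z of stout_center in the frame of tasting_rack between 0.048 and 0.056 m and ((y of coaster_stout in the frame of carry_board between 0.088 and 0.128 m and y of stout_center in the frame of tasting_rack between -0.128 and -0.088 m) or (y of coaster_stout in the frame of carry_board between 0.016 and 0.056 m and y of stout_center in the frame of tasting_rack between -0.056 and -0.016 m) or (y of coaster_stout in the frame of carry_board between -0.056 and -0.016 m and y of stout_center in the frame of tasting_rack between 0.016 and 0.056 m) or (y of coaster_stout in the frame of carry_board between -0.128 and -0.088 m and y of stout_center in the frame of tasting_rack between 0.088 and 0.128 m)) and x of square_center in the frame of tasting_rack between -0.02 and 0.02 m and z of square_center in the frame of tasting_rack between 0.057 and 0.065 m and ((y of coaster_square in the frame of carry_board between 0.088 and 0.128 m and y of square_center in the frame of tasting_rack between -0.128 and -0.088 m) or (y of coaster_square in the frame of carry_board between 0.016 and 0.056 m and y of square_center in the frame of tasting_rack between -0.056 and -0.016 m) or (y of coaster_square in the frame of carry_board between -0.056 and -0.016 m and y of square_center in the frame of tasting_rack between 0.016 and 0.056 m) or (y of coaster_square in the frame of carry_board between -0.128 and -0.088 m and y of square_center in the frame of tasting_rack between 0.088 and 0.128 m)) and x of flat_center in the frame of tasting_rack between -0.02 and 0.02 m and z of flat_center in the frame of tasting_rack between 0.053 and 0.061 m and ((y of coaster_flat in the frame of carry_board between 0.088 and 0.128 m and y of flat_center in the frame of tasting_rack between -0.128 and -0.088 m) or (y of coaster_flat in the frame of carry_board between 0.016 and 0.056 m and y of flat_center in the frame of tasting_rack between -0.056 and -0.016 m) or (y of coaster_flat in the frame of carry_board between -0.056 and -0.016 m and y of flat_center in the frame of tasting_rack between 0.016 and 0.056 m) or (y of coaster_flat in the frame of carry_board between -0.128 and -0.088 m and y of flat_center in the frame of tasting_rack between 0.088 and 0.128 m))); the robot touches nothing.
It fails at once if a bottle is tipped over (more than 0.6 rad from upright) (angle between any of slim_center, stout_center, square_center, flat_center's own z axis and vertical above 0.6 rad).
It also fails if it takes over 102 s, if anything falls off the work surface, if the arm or the gripper's body presses on something with over 40 N, if the wrist force passes 120 N, or if a joint passes its speed limit or range.

## Working session

There is one attempt and no reset: what is moved stays moved. The work goes in short steps, Python scripts to look and compute and a tool call to move; the robot and the scene stay as the last step left them, time stands still between calls to the robot, and variables do not carry over. Pictures are saved under pics/ and viewed, at most 14 in all, crops included, and the job is handed in when it is done.

Besides the shell and the picture viewer there is one more tool, called after "Request:" in YAML: its name, and indented under it one key for each argument. play_rows: Moves the arm, as the interface text tells. Its arguments: {"type":"object","properties":{"moves":{"type":"array","items":{"type":"object","properties":{"offset":{"type":"array","items":{"type":"number"}},"dr":{"type":"array","items":{"type":"number"}}}}},"grip":{"type":"number"},"force":{"type":"number"}},"required":["moves"]}

```bash
mkdir -p pics
cat > h.py <<'E'
import numpy as np, cv2
from rig import monitor, grab_frame, ticket, env
def snap(cam,fn):
    f=grab_frame(cam); cv2.imwrite('pics/'+fn,f['frame'][:,:,::-1]); 
    np.savez('pics/'+fn+'.npz',**{k:np.array(v) for k,v in f.items()}); return f
def load(fn): return np.load('pics/'+fn+'.npz')
def px2w(f,u,v,z):
    s=np.array([(u-f['cx'])/f['fx'],(v-f['cy'])/f['fy']]); d=s.copy()
    for _ in range(20): d=s/(1+f['k1']*(d@d))
    T=f['T']; r=T[:3,:3]@np.array([d[0],-d[1],-1]); o=T[:3,3]
    return o+r*(z-o[2])/r[2]
def w2px(f,p):
    T=f['T']; c=T[:3,:3].T@(np.array(p)-T[:3,3]); d=np.array([c[0],-c[1]])/-c[2]
    d=d*(1+f['k1']*(d@d)); return np.array([d[0]*f['fx']+f['cx'],d[1]*f['fy']+f['cy']])
E
python3 - <<'E'
from h import *
for c in('top','scene'):
    f=snap(c,c+'0.png'); print(c,f['T'][:3,3].round(3),f['fx'])
print(monitor.get_state())
E
```

```text
top [ 0.456 -0.025  0.934] 389.2562293776809
scene [-0.459 -0.607  0.67 ] 470.52202665752054
{'t': 0.1, 'qpos': array([-1.38541050e+00,  3.13395395e-01,  1.49831524e+00, -5.78286996e-05,
        1.33101093e+00, -2.23390198e-01]), 'joint_vel': array([-4.79401650e-04, -4.80729912e-04, -2.48996622e-03,  4.49415593e-05,
        2.65737251e-04,  4.42123970e-04]), 'joint_efforts': array([ 2.32152437e-03, -4.02811074e+01, -2.52646190e+01,  6.95736241e-02,
        3.42194200e-02, -4.39943165e-05]), 'tcp_pos': array([ 0.20862116, -0.48154095,  0.23823488]), 'ee_rot': array([-3.07509096e+00, -6.37434479e-01,  5.44962970e-05]), 'contact_force': array([ 0.10199879, -0.64497002, -0.02860611]), 'torque': array([ 0.0178119 , -0.04360709, -0.00415808]), 'finger_force': 0.0, 'gripper_width': 0.08804617883199818}
```

View pics/top0.png

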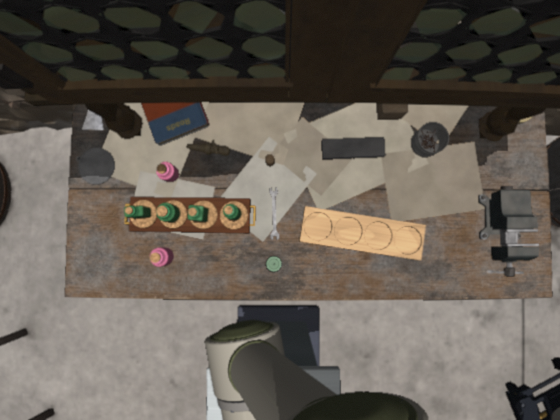

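View pics/scene0.png

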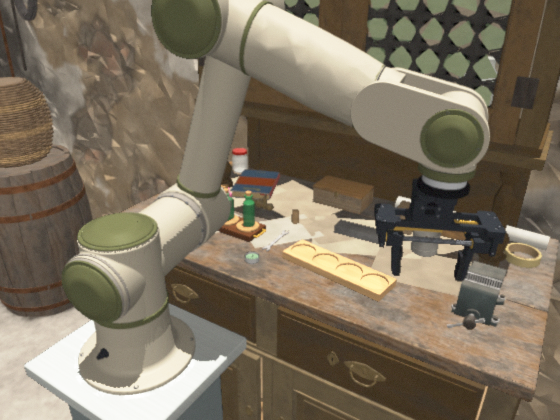

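The top view shows the board at about (190,215) with four bottles, and the rack at about (363,233). Pink look-alikes are at (167,171) and (160,257). I'll enlarge both areas.

Run:
```python
from h import *
im=cv2.imread('pics/top0.png')
a=cv2.resize(im[150:280,110:270],(800,650),interpolation=cv2.INTER_CUBIC)[:600]
b=cv2.resize(im[190:270,290:440],(800,427),interpolation=cv2.INTER_CUBIC)
cv2.imwrite('pics/a.png',a);cv2.imwrite('pics/b.png',b)
```

```text
(no output)
```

View pics/a.png

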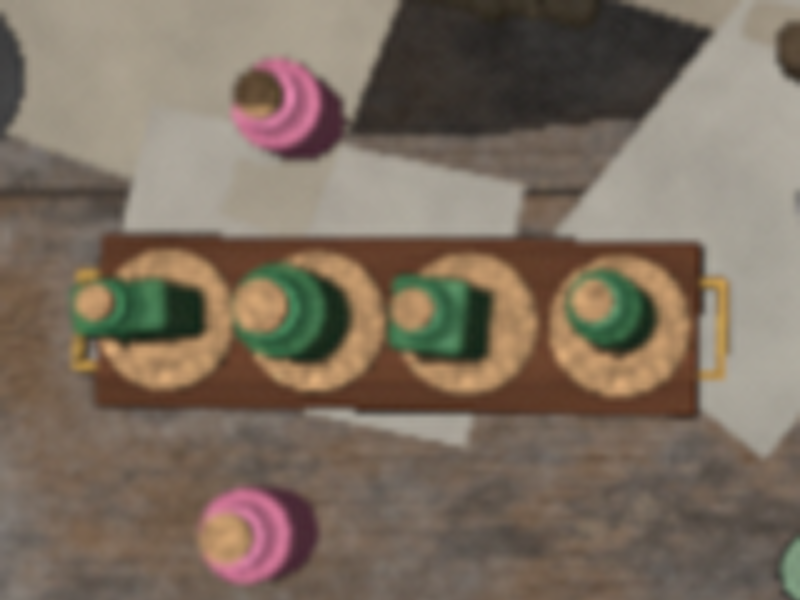

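View pics/b.png

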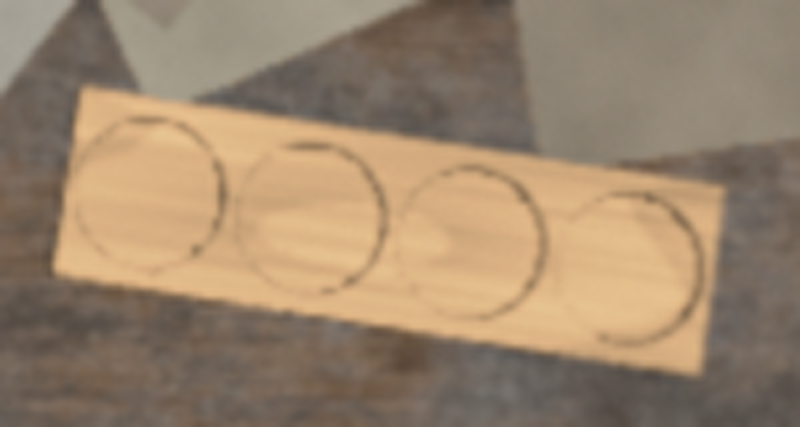

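Run:
```python
from h import *
f=load('top0.png')
def A(u,v,z): return px2w(f,(u+.5)/5-.5+110,(v+.5)/5-.5+150,z)
def B(u,v,z): return px2w(f,(u+.5)/5.333-.5+290,(v+.5)/5.333-.5+190,z)
def rep(n,P):
    P=np.array(P)[:,:2];m=P.mean(0);d=P[0]-P[3];print(n,P.round(4).tolist(),'mid',m.round(4),'len',np.linalg.norm(d),'yaw',np.arctan2(-d[0],d[1]))
rep('coast',[A(u,v,.026) for u,v in((165,320),(312,321),(465,323),(620,326))])
rep('wells',[B(u,v,.02) for u,v in((150,194),(312,218),(472,243),(633,268))])
c=[B(u,v,.02) for u,v in((82,86),(725,186),(702,375),(53,274))];c=np.array(c)
print('rack c',c.mean(0),np.linalg.norm(c[0]-c[1]),np.linalg.norm(c[1]-c[2]))
c=[A(u,v,.02) for u,v in((104,235),(702,242),(697,415),(96,406))];c=np.array(c)
print('board c',c.mean(0),np.linalg.norm(c[0]-c[1]),np.linalg.norm(c[1]-c[2]))
for n,u,v,h in(('flat',96,302,86),('stout',263,304,76),('square',412,308,94),('slim',595,300,104)): print(n,A(u,v,.026+h/1000).round(4))
for n,u,v in(('p1',257,92),('p2',226,537)): print(n,A(u,v,.076).round(4))
print('disc',px2w(f,274,264,.02),'wrench',px2w(f,275,215,.01))
```

```text
coast [[0.5135, 0.3098], [0.5134, 0.2392], [0.5128, 0.1666], [0.5117, 0.0936]] mid [0.5129 0.2023] len 0.21617157062104156 yaw -0.008344221114522385
wells [[0.4867, -0.1036], [0.4764, -0.1751], [0.4655, -0.2462], [0.4546, -0.3182]] mid [ 0.4708 -0.2108] len 0.2170099643086592 yaw -0.1485443026736326
rack c [ 0.47100824 -0.21095444  0.02      ] 0.29018313355636777 0.08458266482701263
board c [0.51244067 0.20032756 0.02      ] 0.2869959692402129 0.08159237947595553
flat [0.5156 0.3086 0.112 ]
stout [0.5158 0.2387 0.102 ]
square [0.5131 0.1693 0.12  ]
slim [0.516  0.0906 0.13  ]
p1 [0.6132 0.2526 0.076 ]
p2 [0.4142 0.2612 0.076 ]
disc [ 0.3974628  -0.00145689  0.02      ] wrench [ 0.51270197 -0.00288521  0.01      ]
```

The order from the left is flat, stout, square, slim. The measured sizes agree to within about 3 mm. I'll go above slim with the fingers closing along world x.

Request:
play_rows:
  moves:
    - {"offset": [8,15,0],"dr": [0,0,0.145]}
    - {"offset": [16,30,0],"dr": [0,0,0.145]}
    - {"offset": [16,30,0],"dr": [0,0,0.145]}
    - {"offset": [16,30,0],"dr": [0,0,0.145]}
    - {"offset": [16,30,0],"dr": [0,0,0.145]}
    - {"offset": [16,30,0],"dr": [0,0,0.145]}
    - {"offset": [16,30,0],"dr": [0,0,0.145]}
    - {"offset": [16,30,0],"dr": [0,0,0.147]}
    - {"offset": [16,30,0]}
    - {"offset": [16,30,0]}
    - {"offset": [16,30,0]}
    - {"offset": [16,30,0]}
    - {"offset": [16,30,0]}
    - {"offset": [16,30,0]}
    - {"offset": [16,30,0]}
    - {"offset": [16,30,0]}
    - {"offset": [16,30,0]}
    - {"offset": [16,30,0]}
    - {"offset": [16,30,0]}
    - {"offset": [9,20,0]}
  grip: -1
  force: 30

```text
$.moves[8]: bad value
```

Run:
```python
from h import *
f=snap('wrist','w1.png'); s=monitor.get_state(); print(s['tcp_pos'],s['ee_rot'],s['qpos']); print(f['T'].round(3))
for n,p in(('slim',(.513,.0935)),('sq',(.513,.1655)),('st',(.5135,.2375)),('fl',(.514,.3095))): print(n,w2px(f,(*p,.026)),w2px(f,(*p,.12)))
```

```text
[ 0.20864479 -0.4815924   0.23830416] [-3.07528946e+00 -6.37482486e-01 -2.54545106e-05] [-1.38541018e+00  3.13352836e-01  1.49818905e+00 -1.43074017e-06
  1.33097656e+00 -2.23407584e-01]
[[ 0.398  0.886  0.236  0.269]
 [-0.917  0.385  0.103 -0.454]
 [ 0.    -0.258  0.966  0.385]
 [ 0.     0.     0.     1.   ]]
slim [ -40.16918834 -216.39246737] [224.0846746  125.43812925]
sq [ -41.97492712 -179.37352724] [542.10664288 484.6338485 ]
st [  -8.04016154 -113.79978693] [1124.81080085 1060.28219756]
fl [75.30184094 -9.98265387] [2116.58587282 1957.16309179]
```

View pics/w1.png

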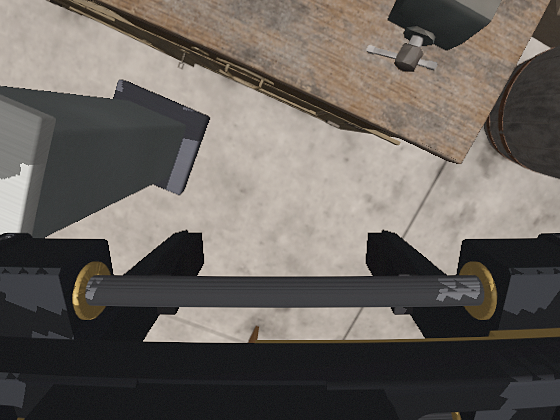

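The move was refused because every row needs a "dr", so this picture shows only the floor, the bench edge and the fingers at the start pose. I'll resend the move in full.

Request:
play_rows:
  moves:
    - {"offset": [8,15,0],"dr": [0,0,0.145]}
    - {"offset": [16,30,0],"dr": [0,0,0.145]}
    - {"offset": [16,30,0],"dr": [0,0,0.145]}
    - {"offset": [16,30,0],"dr": [0,0,0.145]}
    - {"offset": [16,30,0],"dr": [0,0,0.145]}
    - {"offset": [16,30,0],"dr": [0,0,0.145]}
    - {"offset": [16,30,0],"dr": [0,0,0.145]}
    - {"offset": [16,30,0],"dr": [0,0,0.147]}
    - {"offset": [16,30,0],"dr": [0,0,0]}
    - {"offset": [16,30,0],"dr": [0,0,0]}
    - {"offset": [16,30,0],"dr": [0,0,0]}
    - {"offset": [16,30,0],"dr": [0,0,0]}
    - {"offset": [16,30,0],"dr": [0,0,0]}
    - {"offset": [16,30,0],"dr": [0,0,0]}
    - {"offset": [16,30,0],"dr": [0,0,0]}
    - {"offset": [16,30,0],"dr": [0,0,0]}
    - {"offset": [16,30,0],"dr": [0,0,0]}
    - {"offset": [16,30,0],"dr": [0,0,0]}
    - {"offset": [16,30,0],"dr": [0,0,0]}
    - {"offset": [9,20,0],"dr": [0,0,0]}
  grip: -1
  force: 30

```text
t: 2.15
tcp_pos: [0.5142, 0.0951, 0.2384]
ee_rot: [-2.22, -2.222, 0.0]
contact_force: [-0.5, -0.7, 0.4]
gripper_width: 0.0882
finger_force: 0.0
```

Run:
```python
from h import *
f=snap('wrist','w2.png'); s=monitor.get_state(); print(s['t'],s['tcp_pos'],s['ee_rot'],s['qpos']); print(f['T'].round(3))
for n,p,h in(('slim',(.513,.0935),104),('sq',(.513,.1655),94),('st',(.5135,.2375),76),('fl',(.514,.3095),86)): print(n,w2px(f,(*p,.026)),w2px(f,(*p,.026+h/1000)))
```

```text
2.2 [0.51466386 0.09684209 0.23823613] [-2.21808241e+00 -2.22339324e+00 -1.02929380e-03] [-3.85123673e-02  3.10385635e-01  1.50239796e+00  1.18962372e-03
  1.32909375e+00 -4.11887457e-02]
[[ 1.    -0.002 -0.001  0.514]
 [ 0.002  0.966  0.259  0.162]
 [ 0.    -0.259  0.966  0.385]
 [ 0.     0.     0.     1.   ]]
slim [283.26361351 177.54183583] [282.85387297 199.33673726]
sq [283.32199695 117.57571991] [282.95979718 116.54979784]
st [283.83499647  51.91853991] [283.69119293  32.48846277]
fl [284.4000189  -19.09459183] [284.42110874 -67.20696478]
```

View pics/w2.png

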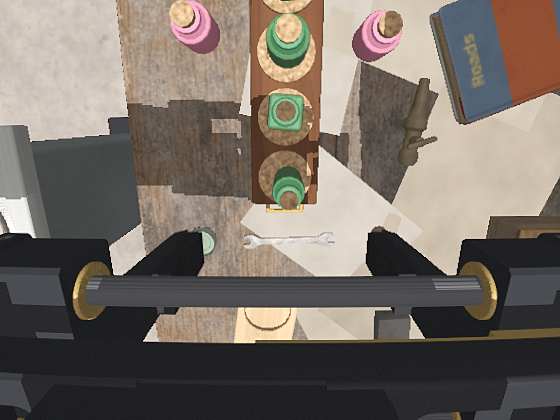

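The view agrees with the estimate: slim's cork is at (289,199) against a predicted (283,199), square's at (286,111) and stout's at (289,27). Slim is at about (0.516, 0.0925). I'll descend and grip it.

Request:
play_rows:
  moves:
    - {"offset": [2,-1,-20],"dr": [0,0,0]}
    - {"offset": [0,0,-35],"dr": [0,0,0]}
    - {"offset": [0,0,-35],"dr": [0,0,0]}
    - {"offset": [0,0,-30],"dr": [0,0,0]}
    - {"offset": [0,0,-25],"dr": [0,0,0]}
    - {"offset": [0,0,-15],"dr": [0,0,0]}
    - {"offset": [0,0,-7],"dr": [0,0,0]}
    - {"offset": [0,0,0],"dr": [0,0,0]}
    - {"offset": [0,0,0],"dr": [0,0,0]}

```text
t: 3.1
tcp_pos: [0.516, 0.0921, 0.0724]
ee_rot: [2.221, 2.221, 0.001]
contact_force: [0.5, -0.0, 0.2]
gripper_width: 0.088
finger_force: 0.0
```

Request:
play_rows:
  moves:
    - {"offset": [0,0,0],"dr": [0,0,0]}
    - {"offset": [0,0,0],"dr": [0,0,0]}
    - {"offset": [0,0,0],"dr": [0,0,0]}
    - {"offset": [0,0,0],"dr": [0,0,0]}
    - {"offset": [0,0,0],"dr": [0,0,0]}
    - {"offset": [0,0,0],"dr": [0,0,0]}
    - {"offset": [0,0,0],"dr": [0,0,0]}
    - {"offset": [0,0,0],"dr": [0,0,0]}
  grip: 1
  force: 25

```text
t: 3.9
tcp_pos: [0.5157, 0.0923, 0.0717]
ee_rot: [2.221, 2.221, 0.0]
contact_force: [0.7, -0.6, 0.1]
gripper_width: 0.0331
finger_force: 24.8
```

Request:
play_rows:
  moves:
    - {"offset": [0,0,10],"dr": [0,0,0]}
    - {"offset": [0,0,25],"dr": [0,0,0]}
    - {"offset": [0,0,25],"dr": [0,0,0]}
    - {"offset": [0,-5,20],"dr": [0,0,0]}
    - {"offset": [-3,-15,0],"dr": [0,0,0]}
    - {"offset": [-4,-25,0],"dr": [0,0,0]}
    - {"offset": [-4,-30,0],"dr": [0,0,0]}
    - {"offset": [-4,-30,0],"dr": [0,0,0]}
    - {"offset": [-4,-30,0],"dr": [0,0,0]}
    - {"offset": [-4,-30,0],"dr": [0,0,0]}
    - {"offset": [-4,-20,0],"dr": [0,0,0]}
    - {"offset": [-2,-11,0],"dr": [0,0,0]}
    - {"offset": [0,0,-10],"dr": [0,0,0]}
    - {"offset": [0,0,-20],"dr": [0,0,0]}
    - {"offset": [0,0,-20],"dr": [0,0,0]}
    - {"offset": [0,0,-10],"dr": [0,0,0]}
    - {"offset": [0,0,0],"dr": [0,0,0]}
    - {"offset": [0,0,0],"dr": [0,0,0]}

```text
t: 5.7
tcp_pos: [0.4869, -0.1035, 0.092]
ee_rot: [2.221, 2.222, 0.0]
contact_force: [-0.3, -0.1, -1.6]
gripper_width: 0.0335
finger_force: 24.8
```

Run:
```python
from h import *
f=snap('wrist','w3.png');g=snap('top','t3.png'); s=monitor.get_state(); print(s['t'],s['tcp_pos'],s['gripper_width'])
for n,p in(('W1',(.4869,-.1041)),('W2',(.4762,-.1753))): print(n,w2px(f,(*p,.02)),w2px(g,(*p,.02)))
a=f['frame'][:,:,::-1]; b=cv2.resize(g['frame'][190:290,250:450,::-1],(800,400)); b=cv2.resize(b,(560,280))
cv2.imwrite('pics/c3.png',np.vstack([a[100:],b]))
```

```text
5.8 [ 0.48713154 -0.10374259  0.09245709] 0.032868959524494784
W1 [284.0840882  210.22417017] [317.93090953 225.88968532]
W2 [271.34241577 290.71539714] [348.16352393 230.55070404]
```

View pics/c3.png

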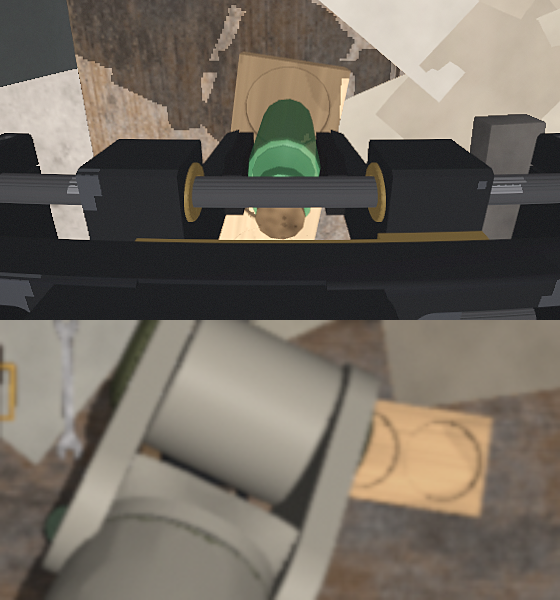

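The well beneath slim appears at about (287,104) in the crop, a few mm from the prediction, which is well inside the tolerance. I'll lower and release.

Request:
play_rows:
  moves:
    - {"offset": [2,2,-10],"dr": [0,0,0]}
    - {"offset": [0,0,-11],"dr": [0,0,0]}
    - {"offset": [0,0,-6],"dr": [0,0,0]}
    - {"offset": [0,0,-3],"dr": [0,0,0]}
    - {"offset": [0,0,-2],"dr": [0,0,0]}
    - {"offset": [0,0,0],"dr": [0,0,0]}
    - {"offset": [0,0,0],"dr": [0,0,0]}

```text
t: 6.5
tcp_pos: [0.4888, -0.1018, 0.0598]
ee_rot: [2.221, 2.221, 0.0]
contact_force: [0.1, -0.1, -1.8]
gripper_width: 0.0332
finger_force: 24.8
```

Request:
play_rows:
  moves:
    - {"offset": [0,0,0],"dr": [0,0,0]}
    - {"offset": [0,0,0],"dr": [0,0,0]}
    - {"offset": [0,0,0],"dr": [0,0,0]}
    - {"offset": [0,0,0],"dr": [0,0,0]}
    - {"offset": [0,0,0],"dr": [0,0,0]}
  grip: -1

```text
t: 7.0
tcp_pos: [0.4887, -0.1018, 0.0598]
ee_rot: [2.221, 2.221, 0.0]
contact_force: [0.2, 0.3, 0.2]
gripper_width: 0.071
finger_force: 0.0
```

Request:
play_rows:
  moves:
    - {"offset": [0,0,10],"dr": [0,0,0]}
    - {"offset": [0,0,25],"dr": [0,0,0]}
    - {"offset": [0,0,35],"dr": [0,0,0]}
    - {"offset": [0,0,35],"dr": [0,0,0]}
    - {"offset": [0,0,25],"dr": [0,0,0]}
    - {"offset": [0,11,10],"dr": [0,0,0]}
    - {"offset": [2,25,0],"dr": [0,0,0]}
    - {"offset": [3,35,0],"dr": [0,0,0]}
    - {"offset": [4,35,0],"dr": [0,0,0]}
    - {"offset": [4,35,0],"dr": [0,0,0]}
    - {"offset": [4,35,0],"dr": [0,0,0]}
    - {"offset": [4,35,0],"dr": [0,0,0]}
    - {"offset": [3,30,0],"dr": [0,0,0]}
    - {"offset": [2,20,0],"dr": [0,0,0]}
    - {"offset": [0,10,0],"dr": [0,0,0]}
    - {"offset": [0,0,0],"dr": [0,0,0]}

```text
t: 8.6
tcp_pos: [0.5141, 0.1702, 0.1992]
ee_rot: [-2.219, -2.223, 0.001]
contact_force: [-0.1, -0.4, -0.3]
gripper_width: 0.088
finger_force: 0.0
```

Run:
```python
from h import *
f=snap('wrist','w4.png'); s=monitor.get_state(); print(s['t'],s['tcp_pos'],s['gripper_width'])
for n,p,h in(('sq',(.5145,.1695),94),('st',(.5165,.239),76),('fl',(.515,.3095),86)): print(n,w2px(f,(*p,.026+h/1000)))
```

```text
8.65 [0.51427885 0.16932242 0.19934948] 0.0881017735868426
sq [284.74582599 207.67676388]
st [287.4471186  118.25743799]
fl [285.94245161  17.49076648]
```

View pics/w4.png

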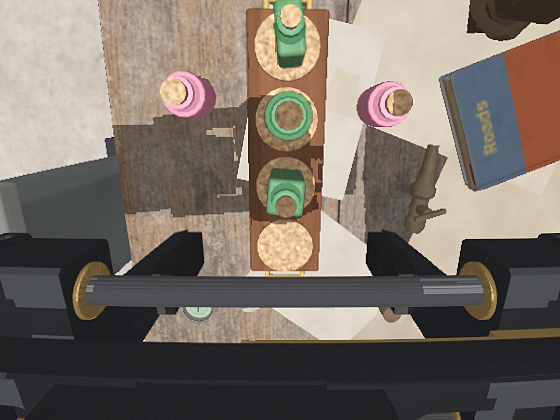

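Corks: square (287,206), stout (289,115), flat (290,15). All are within about 3 mm of prediction, and slim's coaster is empty. I'll grip square.

Request:
play_rows:
  moves:
    - {"offset": [1,1,-20],"dr": [0,0,0]}
    - {"offset": [0,0,-35],"dr": [0,0,0]}
    - {"offset": [0,0,-35],"dr": [0,0,0]}
    - {"offset": [0,0,-28],"dr": [0,0,0]}
    - {"offset": [0,0,-15],"dr": [0,0,0]}
    - {"offset": [0,0,-5],"dr": [0,0,0]}
    - {"offset": [0,0,0],"dr": [0,0,0]}

```text
t: 9.35
tcp_pos: [0.5156, 0.1695, 0.0616]
ee_rot: [-2.222, -2.22, 0.001]
contact_force: [0.5, -0.2, -0.1]
gripper_width: 0.0878
finger_force: 0.0
```

Request:
play_rows:
  moves:
    - {"offset": [0,0,0],"dr": [0,0,0]}
    - {"offset": [0,0,0],"dr": [0,0,0]}
    - {"offset": [0,0,0],"dr": [0,0,0]}
    - {"offset": [0,0,0],"dr": [0,0,0]}
    - {"offset": [0,0,0],"dr": [0,0,0]}
    - {"offset": [0,0,0],"dr": [0,0,0]}
    - {"offset": [0,0,0],"dr": [0,0,0]}
    - {"offset": [0,0,0],"dr": [0,0,0]}
  grip: 1

```text
t: 10.15
tcp_pos: [0.5157, 0.1702, 0.0617]
ee_rot: [2.221, 2.221, -0.0]
contact_force: [-0.3, 0.8, -0.2]
gripper_width: 0.0348
finger_force: 24.3
```

Request:
play_rows:
  moves:
    - {"offset": [0,0,10],"dr": [0,0,0]}
    - {"offset": [0,0,25],"dr": [0,0,0]}
    - {"offset": [0,0,35],"dr": [0,0,0]}
    - {"offset": [0,0,35],"dr": [0,0,0]}
    - {"offset": [0,-4,20],"dr": [0,0,0]}
    - {"offset": [-2,-20,0],"dr": [0,0,0]}
    - {"offset": [-4,-35,0],"dr": [0,0,0]}
    - {"offset": [-4,-40,0],"dr": [0,0,0]}
    - {"offset": [-4,-40,0],"dr": [0,0,0]}
    - {"offset": [-4,-40,0],"dr": [0,0,0]}
    - {"offset": [-4,-40,0],"dr": [0,0,0]}
    - {"offset": [-4,-40,0],"dr": [0,0,0]}
    - {"offset": [-4,-35,0],"dr": [0,0,0]}
    - {"offset": [-4,-30,0],"dr": [0,0,0]}
    - {"offset": [-4,-15,0],"dr": [0,0,0]}
    - {"offset": [0,-5,0],"dr": [0,0,0]}
    - {"offset": [0,0,-10],"dr": [0,0,0]}
    - {"offset": [0,0,-20],"dr": [0,0,0]}
    - {"offset": [0,0,-10],"dr": [0,0,0]}
    - {"offset": [0,0,0],"dr": [0,0,0]}

```text
t: 12.15
tcp_pos: [0.4772, -0.1726, 0.1453]
ee_rot: [-2.218, -2.22, 0.001]
contact_force: [0.3, -0.3, -0.7]
gripper_width: 0.0345
finger_force: 24.3
```

Request:
play_rows:
  moves:
    - {"offset": [0,0,-20],"dr": [0,0,0]}
    - {"offset": [0,0,-30],"dr": [0,0,0]}
    - {"offset": [0,0,-20],"dr": [0,0,0]}
    - {"offset": [0,0,-12],"dr": [0,0,0]}
    - {"offset": [0,0,-8],"dr": [0,0,0]}
    - {"offset": [0,0,-4],"dr": [0,0,0]}
    - {"offset": [0,0,-2],"dr": [0,0,0]}
    - {"offset": [0,0,-1],"dr": [0,0,0]}
    - {"offset": [0,0,0],"dr": [0,0,0]}
    - {"offset": [0,0,0],"dr": [0,0,0]}

```text
t: 13.15
tcp_pos: [0.4779, -0.1739, 0.0501]
ee_rot: [2.221, 2.221, 0.0]
contact_force: [-0.9, 0.7, -1.5]
gripper_width: 0.0346
finger_force: 24.3
```

Request:
play_rows:
  moves:
    - {"offset": [0,0,0],"dr": [0,0,0]}
    - {"offset": [0,0,0],"dr": [0,0,0]}
    - {"offset": [0,0,0],"dr": [0,0,0]}
    - {"offset": [0,0,0],"dr": [0,0,0]}
    - {"offset": [0,0,0],"dr": [0,0,0]}
    - {"offset": [0,0,0],"dr": [0,0,0]}
  grip: -1

```text
t: 13.75
tcp_pos: [0.4777, -0.1738, 0.0497]
ee_rot: [2.221, 2.221, 0.0]
contact_force: [0.3, -0.7, -0.4]
gripper_width: 0.0801
finger_force: 0.0
```

Request:
play_rows:
  moves:
    - {"offset": [0,0,15],"dr": [0,0,0]}
    - {"offset": [0,0,35],"dr": [0,0,0]}
    - {"offset": [0,0,40],"dr": [0,0,0]}
    - {"offset": [0,0,40],"dr": [0,0,0]}
    - {"offset": [0,4,20],"dr": [0,0,0]}
    - {"offset": [3,20,0],"dr": [0,0,0]}
    - {"offset": [3,35,0],"dr": [0,0,0]}
    - {"offset": [4,40,0],"dr": [0,0,0]}
    - {"offset": [4,40,0],"dr": [0,0,0]}
    - {"offset": [4,40,0],"dr": [0,0,0]}
    - {"offset": [4,40,0],"dr": [0,0,0]}
    - {"offset": [4,40,0],"dr": [0,0,0]}
    - {"offset": [4,40,0],"dr": [0,0,0]}
    - {"offset": [4,40,0],"dr": [0,0,0]}
    - {"offset": [3,35,0],"dr": [0,0,0]}
    - {"offset": [2,25,0],"dr": [0,0,0]}
    - {"offset": [0,12,0],"dr": [0,0,0]}
    - {"offset": [0,3,0],"dr": [0,0,0]}
    - {"offset": [0,0,0],"dr": [0,0,0]}

```text
t: 15.65
tcp_pos: [0.5167, 0.2397, 0.1996]
ee_rot: [2.222, 2.221, -0.001]
contact_force: [0.8, -0.0, 0.2]
gripper_width: 0.0882
finger_force: 0.0
```

Run:
```python
from h import *
f=snap('wrist','w5.png'); g=snap('top','t5.png'); s=monitor.get_state(); print(s['t'],s['tcp_pos'],s['gripper_width'])
for n,p,h in(('st',(.5165,.240),76),('fl',(.516,.310),86)): print(n,w2px(f,(*p,.026+h/1000)))
for n,p,h in(('sl',(.4889,-.1018),104),('sq',(.4777,-.1738),94)): print(n,w2px(g,(*p,.014+h/1000)))
b=cv2.resize(g['frame'][195:265,290:440,::-1],(560,261),interpolation=2)
cv2.imwrite('pics/c5.png',np.vstack([f['frame'][:320,:,::-1],b]))
```

```text
15.75 [0.51680072 0.23920992 0.19974793] 0.08824464746518487
st [283.97974347 200.3455385 ]
fl [283.33359877 116.06509693]
sl [320.87642457 223.34308107]
sq [354.23199224 228.92519814]
```

View pics/c5.png

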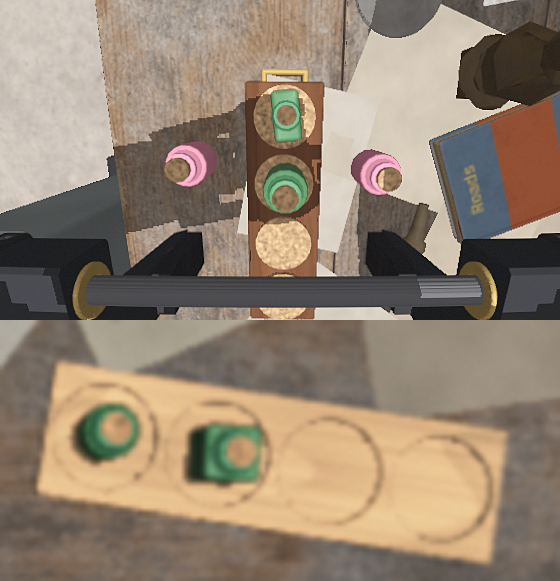

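Slim and square stand near the middle of wells 1 and 2. Stout's cork is at (286,199), directly below the gripper. I'll descend with a narrower opening to stay clear of the pink bottles.

Request:
play_rows:
  moves:
    - {"offset": [1,1,-25],"dr": [0,0,0]}
    - {"offset": [0,0,-35],"dr": [0,0,0]}
    - {"offset": [0,0,-35],"dr": [0,0,0]}
    - {"offset": [0,0,-32],"dr": [0,0,0]}
    - {"offset": [0,0,-20],"dr": [0,0,0]}
    - {"offset": [0,0,-9],"dr": [0,0,0]}
    - {"offset": [0,0,0],"dr": [0,0,0]}
  grip: -0.6

```text
t: 16.45
tcp_pos: [0.5175, 0.2405, 0.0432]
ee_rot: [-2.222, -2.22, 0.002]
contact_force: [0.6, 0.5, 0.6]
gripper_width: 0.0704
finger_force: 0.0
```

Request:
play_rows:
  moves:
    - {"offset": [0,0,0],"dr": [0,0,0]}
    - {"offset": [0,0,0],"dr": [0,0,0]}
    - {"offset": [0,0,0],"dr": [0,0,0]}
    - {"offset": [0,0,0],"dr": [0,0,0]}
    - {"offset": [0,0,0],"dr": [0,0,0]}
    - {"offset": [0,0,0],"dr": [0,0,0]}
  grip: 1

```text
t: 17.05
tcp_pos: [0.518, 0.2413, 0.0444]
ee_rot: [2.221, 2.221, 0.001]
contact_force: [-0.9, -0.7, 6.5]
gripper_width: 0.0437
finger_force: 25.0
```

Request:
play_rows:
  moves:
    - {"offset": [0,0,10],"dr": [0,0,0]}
    - {"offset": [0,0,25],"dr": [0,0,0]}
    - {"offset": [0,0,35],"dr": [0,0,0]}
    - {"offset": [0,0,35],"dr": [0,0,0]}
    - {"offset": [0,-4,20],"dr": [0,0,0]}
    - {"offset": [-2,-20,0],"dr": [0,0,0]}
    - {"offset": [-4,-35,0],"dr": [0,0,0]}
    - {"offset": [-4,-40,0],"dr": [0,0,0]}
    - {"offset": [-4,-40,0],"dr": [0,0,0]}
    - {"offset": [-4,-40,0],"dr": [0,0,0]}
    - {"offset": [-4,-40,0],"dr": [0,0,0]}
    - {"offset": [-4,-40,0],"dr": [0,0,0]}
    - {"offset": [-4,-40,0],"dr": [0,0,0]}
    - {"offset": [-4,-40,0],"dr": [0,0,0]}
    - {"offset": [-4,-40,0],"dr": [0,0,0]}
    - {"offset": [-4,-40,0],"dr": [0,0,0]}
    - {"offset": [-4,-35,0],"dr": [0,0,0]}
    - {"offset": [-3,-22,0],"dr": [0,0,0]}
    - {"offset": [-2,-10,0],"dr": [0,0,0]}
    - {"offset": [0,0,0],"dr": [0,0,0]}

```text
t: 19.05
tcp_pos: [0.4664, -0.2452, 0.1688]
ee_rot: [-2.223, -2.22, 0.0]
contact_force: [0.5, 0.1, -0.8]
gripper_width: 0.0434
finger_force: 25.0
```

Request:
play_rows:
  moves:
    - {"offset": [0,0,-10],"dr": [0,0,0]}
    - {"offset": [0,0,-25],"dr": [0,0,0]}
    - {"offset": [0,0,-30],"dr": [0,0,0]}
    - {"offset": [0,0,-30],"dr": [0,0,0]}
    - {"offset": [0,0,-15],"dr": [0,0,0]}
    - {"offset": [0,0,-10],"dr": [0,0,0]}
    - {"offset": [0,0,0],"dr": [0,0,0]}

```text
t: 19.75
tcp_pos: [0.4664, -0.2435, 0.0476]
ee_rot: [-2.219, -2.221, 0.0]
contact_force: [-0.8, 0.4, -1.4]
gripper_width: 0.0435
finger_force: 25.0
```

Request:
play_rows:
  moves:
    - {"offset": [0,0,-8],"dr": [0,0,0]}
    - {"offset": [0,0,-4],"dr": [0,0,0]}
    - {"offset": [0,0,-2],"dr": [0,0,0]}
    - {"offset": [0,0,-1],"dr": [0,0,0]}
    - {"offset": [0,0,0],"dr": [0,0,0]}
    - {"offset": [0,0,0],"dr": [0,0,0]}

```text
t: 20.35
tcp_pos: [0.4668, -0.2449, 0.0339]
ee_rot: [2.221, 2.221, 0.0]
contact_force: [-0.0, -1.0, -1.7]
gripper_width: 0.0432
finger_force: 25.0
```

Request:
play_rows:
  moves:
    - {"offset": [0,0,0],"dr": [0,0,0]}
    - {"offset": [0,0,0],"dr": [0,0,0]}
    - {"offset": [0,0,0],"dr": [0,0,0]}
    - {"offset": [0,0,0],"dr": [0,0,0]}
    - {"offset": [0,0,0],"dr": [0,0,0]}
    - {"offset": [0,0,0],"dr": [0,0,0]}
  grip: -1

```text
t: 20.95
tcp_pos: [0.4667, -0.2447, 0.0337]
ee_rot: [2.221, 2.221, 0.0]
contact_force: [0.3, -0.4, -0.0]
gripper_width: 0.0875
finger_force: 0.0
```

Request:
play_rows:
  moves:
    - {"offset": [0,0,15],"dr": [0,0,0]}
    - {"offset": [0,0,35],"dr": [0,0,0]}
    - {"offset": [0,0,40],"dr": [0,0,0]}
    - {"offset": [0,0,40],"dr": [0,0,0]}
    - {"offset": [0,5,36],"dr": [0,0,0]}
    - {"offset": [2,20,0],"dr": [0,0,0]}
    - {"offset": [4,40,0],"dr": [0,0,0]}
    - {"offset": [4,40,0],"dr": [0,0,0]}
    - {"offset": [4,40,0],"dr": [0,0,0]}
    - {"offset": [4,40,0],"dr": [0,0,0]}
    - {"offset": [4,40,0],"dr": [0,0,0]}
    - {"offset": [4,40,0],"dr": [0,0,0]}
    - {"offset": [4,40,0],"dr": [0,0,0]}
    - {"offset": [4,40,0],"dr": [0,0,0]}
    - {"offset": [4,40,0],"dr": [0,0,0]}
    - {"offset": [4,40,0],"dr": [0,0,0]}
    - {"offset": [4,40,0],"dr": [0,0,0]}
    - {"offset": [3,30,0],"dr": [0,0,0]}
    - {"offset": [1,15,0],"dr": [0,0,0]}
    - {"offset": [0,6,0],"dr": [0,0,0]}

```text
t: 22.95
tcp_pos: [0.5165, 0.272, 0.1995]
ee_rot: [-2.22, -2.223, 0.001]
contact_force: [-0.2, -0.2, -0.4]
gripper_width: 0.0882
finger_force: 0.0
```

Run:
```python
from h import *
f=snap('wrist','w6.png'); g=snap('top','t6.png'); s=monitor.get_state(); print(s['t'],s['tcp_pos'],s['gripper_width'])
for n,p,h in(('fl',(.516,.310),86),): print(n,w2px(f,(*p,.026+h/1000)))
b=cv2.resize(g['frame'][195:265,290:440,::-1],(560,261),interpolation=2)
cv2.imwrite('pics/c6.png',np.vstack([f['frame'][:320,:,::-1],b]))
```

```text
23.05 [0.51665137 0.27090512 0.19960206] 0.08775530422485774
fl [283.61268136 158.03705895]
```

View pics/c6.png

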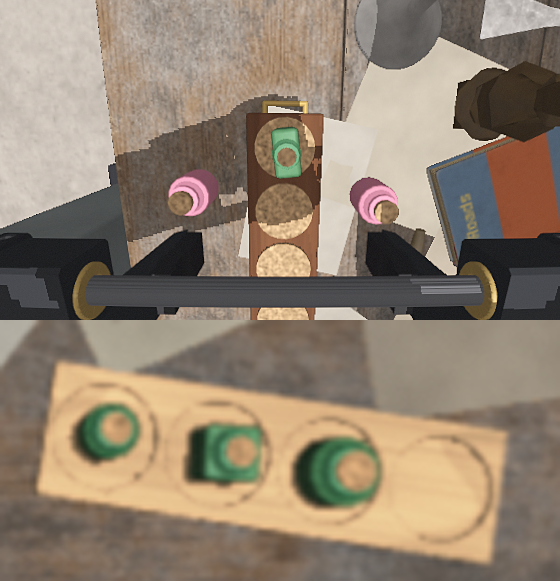

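Stout is centred in well 3. The flask's cork is at (287,156), so 40 mm further in y.

Request:
play_rows:
  moves:
    - {"offset": [1,15,0],"dr": [0,0,0]}
    - {"offset": [0,18,0],"dr": [0,0,0]}
    - {"offset": [0,7,0],"dr": [0,0,0]}
    - {"offset": [0,0,-20],"dr": [0,0,0]}
    - {"offset": [0,0,-35],"dr": [0,0,0]}
    - {"offset": [0,0,-35],"dr": [0,0,0]}
    - {"offset": [0,0,-30],"dr": [0,0,0]}
    - {"offset": [0,0,-18],"dr": [0,0,0]}
    - {"offset": [0,0,-8],"dr": [0,0,0]}
    - {"offset": [0,0,0],"dr": [0,0,0]}
  grip: -0.6

```text
t: 24.05
tcp_pos: [0.5176, 0.3109, 0.0532]
ee_rot: [-2.222, -2.221, 0.002]
contact_force: [-1.1, 0.4, 1.1]
gripper_width: 0.0706
finger_force: 0.0
```

Request:
play_rows:
  moves:
    - {"offset": [0,0,0],"dr": [0,0,0]}
    - {"offset": [0,0,0],"dr": [0,0,0]}
    - {"offset": [0,0,0],"dr": [0,0,0]}
    - {"offset": [0,0,0],"dr": [0,0,0]}
    - {"offset": [0,0,0],"dr": [0,0,0]}
    - {"offset": [0,0,0],"dr": [0,0,0]}
    - {"offset": [0,0,0],"dr": [0,0,0]}
    - {"offset": [0,0,0],"dr": [0,0,0]}
  grip: 1

```text
t: 24.85
tcp_pos: [0.5177, 0.3113, 0.0538]
ee_rot: [2.221, 2.221, 0.0]
contact_force: [-0.3, 0.0, 1.7]
gripper_width: 0.0238
finger_force: 24.2
```

Request:
play_rows:
  moves:
    - {"offset": [0,0,10],"dr": [0,0,0]}
    - {"offset": [0,0,25],"dr": [0,0,0]}
    - {"offset": [0,0,35],"dr": [0,0,0]}
    - {"offset": [0,0,35],"dr": [0,0,0]}
    - {"offset": [0,-7,20],"dr": [0,0,0]}
    - {"offset": [-2,-20,0],"dr": [0,0,0]}
    - {"offset": [-4,-40,0],"dr": [0,0,0]}
    - {"offset": [-4,-40,0],"dr": [0,0,0]}
    - {"offset": [-4,-40,0],"dr": [0,0,0]}
    - {"offset": [-4,-40,0],"dr": [0,0,0]}
    - {"offset": [-4,-40,0],"dr": [0,0,0]}
    - {"offset": [-4,-40,0],"dr": [0,0,0]}
    - {"offset": [-4,-40,0],"dr": [0,0,0]}
    - {"offset": [-4,-40,0],"dr": [0,0,0]}
    - {"offset": [-4,-40,0],"dr": [0,0,0]}
    - {"offset": [-4,-40,0],"dr": [0,0,0]}
    - {"offset": [-4,-40,0],"dr": [0,0,0]}
    - {"offset": [-4,-40,0],"dr": [0,0,0]}
    - {"offset": [-4,-40,0],"dr": [0,0,0]}
    - {"offset": [-3,-20,0],"dr": [0,0,0]}

```text
t: 26.85
tcp_pos: [0.46, -0.2585, 0.1792]
ee_rot: [2.223, 2.218, -0.001]
contact_force: [0.9, 0.6, -1.9]
gripper_width: 0.0242
finger_force: 24.2
```

Request:
play_rows:
  moves:
    - {"offset": [-2,-30,0],"dr": [0,0,0]}
    - {"offset": [-2,-20,0],"dr": [0,0,0]}
    - {"offset": [0,-10,0],"dr": [0,0,0]}
    - {"offset": [0,0,0],"dr": [0,0,0]}

```text
t: 27.25
tcp_pos: [0.4566, -0.3163, 0.1787]
ee_rot: [-2.222, -2.22, -0.0]
contact_force: [-0.4, 0.4, -1.3]
gripper_width: 0.0246
finger_force: 24.2
```

Now lower to 0.0425 and release.

Request:
play_rows:
  moves:
    - {"offset": [0,0,-10],"dr": [0,0,0]}
    - {"offset": [0,0,-25],"dr": [0,0,0]}
    - {"offset": [0,0,-30],"dr": [0,0,0]}
    - {"offset": [0,0,-30],"dr": [0,0,0]}
    - {"offset": [0,0,-15],"dr": [0,0,0]}
    - {"offset": [0,0,-12],"dr": [0,0,0]}
    - {"offset": [0,0,-8],"dr": [0,0,0]}
    - {"offset": [0,0,-4],"dr": [0,0,0]}
    - {"offset": [0,0,-2],"dr": [0,0,0]}
    - {"offset": [0,0,-1],"dr": [0,0,0]}
    - {"offset": [0,0,0],"dr": [0,0,0]}
    - {"offset": [0,0,0],"dr": [0,0,0]}

```text
t: 28.45
tcp_pos: [0.4568, -0.3159, 0.0421]
ee_rot: [2.221, 2.221, -0.0]
contact_force: [-0.6, -1.1, -1.2]
gripper_width: 0.0244
finger_force: 24.2
```

Request:
play_rows:
  moves:
    - {"offset": [0,0,0],"dr": [0,0,0]}
    - {"offset": [0,0,0],"dr": [0,0,0]}
    - {"offset": [0,0,0],"dr": [0,0,0]}
    - {"offset": [0,0,0],"dr": [0,0,0]}
    - {"offset": [0,0,0],"dr": [0,0,0]}
    - {"offset": [0,0,0],"dr": [0,0,0]}
  grip: -1

```text
t: 29.05
tcp_pos: [0.4567, -0.3158, 0.0417]
ee_rot: [2.221, 2.221, 0.0]
contact_force: [0.2, 0.1, -0.5]
gripper_width: 0.07
finger_force: 0.0
```

Request:
play_rows:
  moves:
    - {"offset": [0,0,15],"dr": [0,0,0]}
    - {"offset": [0,0,35],"dr": [0,0,0]}
    - {"offset": [0,0,40],"dr": [0,0,0]}
    - {"offset": [0,0,40],"dr": [0,0,0]}
    - {"offset": [0,0,40],"dr": [0,0,0]}
    - {"offset": [0,20,10],"dr": [0,0,0]}
    - {"offset": [0,40,0],"dr": [0,0,0]}
    - {"offset": [0,40,0],"dr": [0,0,0]}
    - {"offset": [0,40,0],"dr": [0,0,0]}
    - {"offset": [0,40,0],"dr": [0,0,0]}
    - {"offset": [0,40,0],"dr": [0,0,0]}
    - {"offset": [0,40,0],"dr": [0,0,0]}
    - {"offset": [0,40,0],"dr": [0,0,0]}
    - {"offset": [0,40,0],"dr": [0,0,0]}
    - {"offset": [0,40,0],"dr": [0,0,0]}
    - {"offset": [0,20,0],"dr": [0,0,0]}
    - {"offset": [0,0,0],"dr": [0,0,0]}

```text
t: 30.75
tcp_pos: [0.4564, 0.0862, 0.2218]
ee_rot: [-2.218, -2.225, -0.0]
contact_force: [1.2, -0.1, -0.1]
gripper_width: 0.0882
finger_force: 0.0
```

Run:
```python
from h import *
g=snap('top','t7.png'); s=monitor.get_state(); print(s['t'],s['tcp_pos'],s['joint_vel'].round(3))
cv2.imwrite('pics/c7.png',cv2.resize(g['frame'][190:270,290:440,::-1],(800,427),interpolation=2))
```

```text
30.8 [0.45654742 0.08484465 0.22174072] [-0.043  0.     0.003 -0.007 -0.001 -0.013]
```

View pics/c7.png

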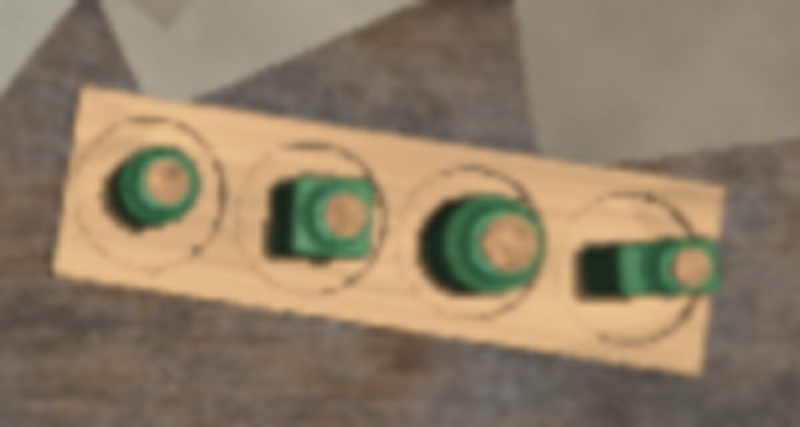

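All four stand upright in their wells. From the left they are slim, square, stout, flat (corks at (166,183), (345,213), (508,243), (692,267)).

```bash
python3 -c "
from h import *
print(ticket.sign_off())"
```

```text
the job is handed in; nothing more can be done
None
```

All four bottles stand upright in the rack in reverse order (slim, square, stout, flat from the left), and the job was handed in at about 31 s of the 102 s allowed; the hand-in gave no verdict.

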